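# Pin the clamshell board test jig and hold it shut

## Robot

A 7-joint arm with a two-finger parallel gripper is mounted at the origin on a cart in front of the work surface, level with it; the furniture and walls round the work are solid. World frame = base frame: x ahead of the robot, y to its left, z up, the work surface at z = 0. Lengths are in m, angles in rad, forces in N, time in s.
With the tool pointing down it reaches from about 0.425 to 0.925 m from the base axis. Payload 6.8 kg.
Tool frame: the origin (TCP) lies midway between the tips of the shut fingers; the grasp point (between the pads) lies r.tcp_to_grasp behind it (r.tcp_to_grasp is the distance from the TCP to the grasp point, in m); x points along the fingers, y is the direction in which the jaws open and shut, and the axes are right-handed (so a half turn about x gives the same grasp; the last joint's range is limited). The gripper opens to 85 mm and grips with 20 to 120 N. Pads are 22 mm wide; open, the fingers measure 114 mm over their backs; the gripper's body (76 mm by 85 mm) begins 54 mm behind the grasp point. The pads swing forward as they close: fully open they stand 13 mm farther back than shut.
Start: joints at [-1.342, 0.477, 0.022, 1.555, -0.011, 1.109, -0.083], TCP at [0.223, 0.637, 0.231] pointing down, gripper open.
Joint ranges: [-2.96, 2.96], [-0.34, 2.1], [-1.41, 1.46], [0.24, 2.44], [-1.37, 4.51], [0.17, 1.92], [-2.96, 2.96]. Speed limits (rad/s): [2.39, 2.39, 3.14, 3.14, 3.14, 3.14, 3.14].

## Interface

Orientations are given as a rotation vector (axis times angle).
In Python, from bench import r, grab_frame, search_frame, cut_out, pinpoint gives the robot as it stands. The module is installed in compiled form; this text tells all that it offers.
- The arm moves only by the tool apply_moves, never from a script. Its argument "commands" is a list of rows, each a list of 7 numbers: the finger opening in mm, from 0 to 85.4, then the shift along the tool's x, y, z in mm, then the turn, a rotation vector about the tool's x, y, z in rad. A call has 1 to 20 rows; each row is the pose to reach, as a shift and turn from the pose commanded when the call began, along the tool's axes at that moment; what a row does not reach only later rows make up. A row lasts 1/10 s, in which the tool goes at most 50 mm and 8.59 degrees, less where a joint would pass 70% of its speed; a pose out of reach is approached as far as the arm can. A call with a gripper value outside its range is refused whole. The fingers move at their own pace and stop on an object; "force" is the grip in N (left out, the last holds). Time passes only in rows, so rows that repeat a pose let the fingers close. It gives the time, the measured TCP pose, the force and the opening at its end, in the units of the state.
- r.get_obs(): the state, without advancing time (a new reading comes with each control period).
- grab_frame(name): name is "scene" or "side" or "wrist"; returns a dict with "pixels" (400x640x3 uint8, red, green, blue), "mtx" (3x3 intrinsics, pixels), "distortion" ([k1, k2, p1, p2, k3] as OpenCV has them; the pictures are not rectified), "position" and "rotation" of the camera in the world; the wrist camera has in their place "T_tool_cam" (4x4, takes a point from camera to tool coordinates, whose origin is the TCP and whose axes are the tool frame's). Camera axes: x right, y down, z forward; pixel columns grow to the right and rows downward; lengths in m; the calibration is good to about 2 mm. A picture is of the moment at which its call begins: read the wrist's pose just before it. There is no depth.
- r.hand_in(): hands the job in, once; it reports no verdict.
Trained networks look in the newest picture that a camera, given by its name, has taken for a name from the list of things; names that differ only in an ending like _2 or _b are one class to them, and where a whole thing is asked for, a point or a joint stands for the part that bears it (a point fixed in the world has none). Each returns a list of dicts, best first, with "confidence" (0 to 1); they miss things now and then, are a little off and sometimes report something else, mostly with a low value. They report only what shows in the picture. A call takes as long as a camera call.
- search_frame(label, camera): "point" ([column, row] as shares, 0 to 1, of the picture: columns of its width, rows of its height, amid what is visible of it).
- cut_out(label, camera): "pixels" (400x640 bool, what is visible of it) and "point" ([column, row] as shares, 0 to 1, of the picture: columns of its width, rows of its height, amid what is visible of it).
- pinpoint(label, camera): "point" ([column, row] as shares, 0 to 1, of the picture: columns of its width, rows of its height: a listed point, or the origin of a listed thing).
The state is a dict: "clock": time; "joints": joint angles; "qvel": joint speeds; "tau": joint torques, N m; "tcp_pos": TCP position; "orientation": TCP orientation; "contact_force": force on the tool from outside, world axes, zero at the start; "moment": the same for the moment, N m; "grip_width": finger opening in m.
Only numpy, scipy, OpenCV 4.12 (cv2) and the standard library are available. Lean on these libraries where they do the work, as an engineer would, in place of code of your own. Each camera call takes 0.05 s, during which the arm holds its last target.

## Task

Arm the board test jig on the bench by pressing its round spring button all the way down and letting it come back up; it then waits for the board's contacts to close. After that swing the jig's open lid down onto the board, take the slim pin with the round knob out of the pin block (leave the thick pin with the cross bar where it is) and push it down through the hole in the lid's front ear and on through the hole in the ear below, until its collar sits on the lid. The sprung contacts lift the lid, so keep pushing the pin or the lid down until the lid is completely shut, and finish like that: your program ends while the gripper is still pressing the jig shut, with nothing let go.

Things in the scene. Friction and masses are not known exactly. Their poses are not given: they have to be found in the camera images.
- test_button (a joint): travel of the jig's spring push button in m: 0 up, 0.006 fully down; about 1.4 N starts it, 4.5 N holds it fully down, it springs back by itself. It sits on the foot plate at the front right corner of the jig; the small clear lamp on a square holder at the front left is no button.
- test_button_top (a point): centre of the top face of that button, a flat grey round cap of 24 mm diameter (moves with it), about 34 mm above the bench when up; its black round housing is 40 mm across. The button goes straight down.
- lid (a joint): lid angle in rad: 0 completely shut, 1.57 upright; starts wide open (1.25 to 1.6). Stiff friction hinge: the lid stays where it is left, 2 to 4 N at its front edge turn it. In the last 0.05 rad it bears on two sprung contact plungers, which lift it again to 0.03 to 0.045 rad when let go; about 6 N straight down at the ear's hole holds it completely shut.
- lid_hinge (a point): middle of the hinge axis at the jig's far edge, 46 mm above the bench. Turns with the lid: z out of its outer (upper) face, x from ear to hinge, y along the hinge. The lid, an aluminium frame with clear window, 130 mm wide, spans 6 to 146 mm from the hinge; its ear goes on from 146 to 190 mm. Outer face at +6 mm, inner at -4 mm along z.
- lid_hole (a point): centre of the upper mouth of the hole in the lid's front ear, 168 mm from the hinge axis, on the outer face. Ear 44 x 40 mm, 10 mm thick; hole 10.6 mm in diameter with 2 mm chamfer. With the lid shut this point is 52 mm above the bench.
- base_hole (a point): centre of the upper mouth of the hole in the fixed ear on the front of the jig's base, 40 mm above the bench, straight below the lid's hole when shut. Ear 16 mm thick, hole 9.8 mm right through, 2 mm chamfer, 12 mm free beneath. Axes: z up, x from the jig's front (ear) to its back (hinge), y left. Jig fixed, foot plate 204 x 172 mm.
- slim_knob (a point): middle of the upright knob of the slim steel pin: knob 18 mm in diameter, 31 mm tall; z up along the pin. Under it a collar 26 mm wide, 4 mm thick (its top 15.5 mm below this point), then a shank 8 mm thick and 38 mm long. Pin 73 mm tall, about 60 g. Starts upright in an end hole of the pin block, collar on the block's top.
- slim_collar (a point): on the slim pin's axis, at the underside of its collar (19.5 mm below the middle of the knob); this face comes to rest on the lid
- slim_tip (a point): lower end of the slim pin's shank (38 mm below the collar's underside), tapered from 8 to 4 mm over the last 5 mm
- thick_bar (a point): middle of the cross bar (40 x 12 mm) of the thick pin (shank 12 mm), 60 mm above its tip. It stands in the pin block's other end hole, 72 mm from the slim pin. Pin block: fixed grey block left of the jig, 116 x 44 mm, 50 mm tall, long side roughly pointing away from the robot; three 13.5 mm holes in line, 36 mm apart, middle one empty.

How it is judged:
On the way, in this order (a step that is already met when the one before it is completed fails the run):
1. the button is pressed fully down (value of joint test_button above 0.0052 m), for 0.05 s.
2. the button has come back up (value of joint test_button below 0.001 m), for 0.1 s.
3. the lid is down on the sprung contacts (value of joint lid below 0.075 rad), for 0.2 s.
4. the slim pin is through both ears (z of slim_tip in the frame of base_hole below -0.0165 m and horizontal distance between each of slim_collar, slim_tip and base_hole below 0.004 m), for 0.1 s.
At the end, for the whole second after the job is handed in: Lid pressed completely shut (under 0.015 rad; its springs allow this only while it is pushed), slim pin upright (0.1 rad) through both ears, within 4 mm of the lower hole's axis, collar on the lid (about 3 mm), button up, gripper still pressing (over 2 N) (value of joint lid below 0.015 rad and value of joint test_button below 0.001 m and horizontal distance between each of slim_collar, slim_tip and base_hole below 0.004 m and z of slim_collar in the frame of base_hole below 0.0155 m and distance between slim_collar and lid_hole below 0.006 m and angle between the z axis of slim_collar and the z axis of base_hole, either way round below 0.1 rad and contact force between any of the fingers, the arm and anything else above 2 N); the arm keeps its last pose, push and grip.
It fails at once if the thick pin is taken away or knocked over (distance of thick_bar from where it was at the start of the episode above 0.03 m).
It also fails if it takes over 64 s, if anything falls off the work surface, if the arm or the gripper's body presses on something with over 40 N, if the wrist force passes 120 N, or if a joint passes its speed limit or range.

## Working session

There is one attempt and no reset: what is moved stays moved. The work goes in short steps, Python scripts to look and compute and a tool call to move; the robot and the scene stay as the last step left them, time stands still between calls to the robot, and variables do not carry over. Pictures are saved under pics/ and viewed, and the job is handed in when it is done.

Besides the shell and the picture viewer there is one more tool, called after "Emit:" as name(argument=value, ...), one argument or row to a line, values as JSON. apply_moves: Moves the arm, as the interface text tells. Its arguments: {"type":"object","properties":{"commands":{"type":"array"},"force":{"type":"number"}},"required":["commands"]}

```bash
mkdir -p pics; cat > h.py <<'E'
import numpy as np, cv2
from bench import r, grab_frame, search_frame, cut_out, pinpoint
from scipy.spatial.transform import Rotation as R
def T_tool():
    o=r.get_obs(); T=np.eye(4); T[:3,:3]=R.from_rotvec(o["orientation"]).as_matrix(); T[:3,3]=o["tcp_pos"]; return T
def cam(name):
    T=T_tool(); f=grab_frame(name)
    if name=="wrist":
        C=T@np.array(f["T_tool_cam"])
    else:
        C=np.eye(4); rot=np.array(f["rotation"]); C[:3,:3]=rot if rot.shape==(3,3) else R.from_rotvec(rot).as_matrix(); C[:3,3]=f["position"]
    return f,C
def ray(f,C,px):
    u=cv2.undistortPoints(np.array([[px]],float),np.array(f["mtx"]),np.array(f["distortion"],float))[0,0]
    return C[:3,3], C[:3,:3]@np.array([u[0],u[1],1.0])
def onz(f,C,px,z):
    o,d=ray(f,C,px); return o+d*(z-o[2])/d[2]
def proj(f,C,P):
    Ci=np.linalg.inv(C); 
    return cv2.projectPoints(np.atleast_2d(P).astype(float),cv2.Rodrigues(Ci[:3,:3])[0],Ci[:3,3],np.array(f["mtx"]),np.array(f["distortion"],float))[0][:,0]
def tri(rs):
    A=np.zeros((3,3));b=np.zeros(3)
    for o,d in rs:
        d=d/np.linalg.norm(d);M=np.eye(3)-np.outer(d,d);A+=M;b+=M@o
    p=np.linalg.solve(A,b)
    return p,[np.linalg.norm(np.cross(p-o,d/np.linalg.norm(d))) for o,d in rs]
def save(f,n): cv2.imwrite("pics/"+n+".png",f["pixels"][:,:,::-1])
def rel(T,p):  # world point-> tool mm
    return (T[:3,:3].T@(np.array(p)-T[:3,3]))*1000
E
python3 - <<'E'
from h import *
print(r.get_obs(), r.tcp_to_grasp)
np.set_printoptions(precision=4,suppress=True)
rs={}
for n in ["scene","side","wrist"]:
    f,C=cam(n); save(f,n+"0"); print(n,C[:3,3],C[:3,2])
    for l in ["test_button_top","lid_hinge","lid_hole","base_hole","slim_knob","slim_collar","slim_tip","thick_bar"]:
        for q in pinpoint(l,n)[:2]:
            px=np.array(q["point"])*[640,400]
            print(" ",l,round(q["confidence"],2),px)
            if q["confidence"]>.3: rs.setdefault(l,[]).append(ray(f,C,px))
for l in rs:
    if len(rs[l])>1: print(l,tri(rs[l]))
E
```

```text
{'clock': 0.0, 'joints': array([-1.34206706,  0.47780678,  0.02233084,  1.55642498, -0.01153233,
        1.10932811, -0.08310747]), 'qvel': array([-0.00082576, -0.00144935,  0.00114931, -0.00049596,  0.00064196,
        0.00139876, -0.00164444]), 'tau': array([-6.57759647e-04, -5.96445787e+01,  1.60744149e+00, -2.81198949e+01,
        1.23797043e-02,  9.58421471e-03,  6.58321355e-06]), 'tcp_pos': array([0.22288967, 0.63651387, 0.23033225]), 'orientation': array([ 0.26287863,  1.55479292, -0.26576164]), 'contact_force': array([-0.81143451,  0.37821639, -1.04208324]), 'moment': array([ 0.00933148, -0.02891261,  0.02139607]), 'grip_width': 0.08559925356478372} 0.0187
scene [0.2679 0.8359 0.5184] [ 0.3464 -0.7671 -0.54  ]
  test_button_top 0.52 [360.128 196.52 ]
  lid_hinge 0.7 [288.192 193.   ]
  lid_hole 0.85 [299.328 126.72 ]
  base_hole 0.89 [354.624 202.4  ]
  slim_knob 0.79 [294.016 238.32 ]
  slim_collar 0.51 [296.128 244.48 ]
  slim_collar 0.34 [296.512 128.6  ]
  slim_tip 0.75 [299.52 260.6 ]
  slim_tip 0.17 [294.016 243.12 ]
side [0.5841 0.9366 0.6011] [-0.0098 -0.83   -0.5577]
[... 405 characters left out ...]
t64(0.054176572561279335), np.float64(0.08761707426923833), np.float64(0.04612123197899886)])
lid_hinge (array([0.6615, 0.1482, 0.0329]), [np.float64(0.0007789689271486793), np.float64(0.0007789689271486736)])
lid_hole (array([0.6204, 0.1686, 0.2188]), [np.float64(0.003020021774422507), np.float64(0.0030200217744224176)])
slim_knob (array([0.5355, 0.3487, 0.0785]), [np.float64(0.0022464814433674255), np.float64(0.002246481443367422)])
slim_collar (array([0.4894, 0.4983, 0.2628]), [np.float64(0.0676692447935961), np.float64(0.09533676323338083), np.float64(0.07898618623729764)])
thick_bar (array([0.4579, 0.3296, 0.0762]), [np.float64(0.0005256520908534464), np.float64(0.0005256520908533356)])
```

View pics/scene0.png

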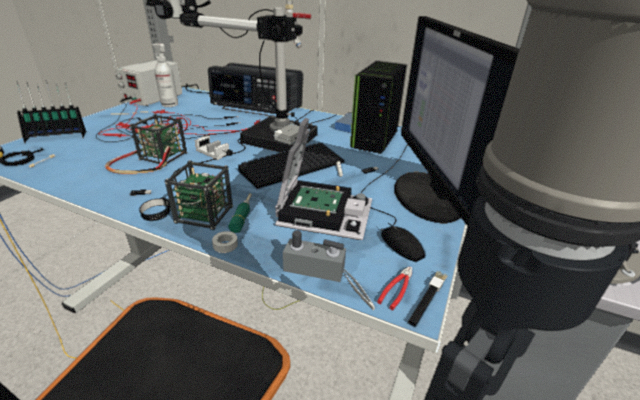

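View pics/side0.png

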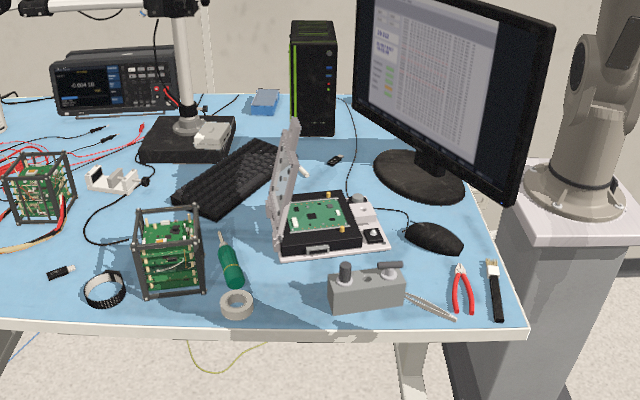

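View pics/wrist0.png

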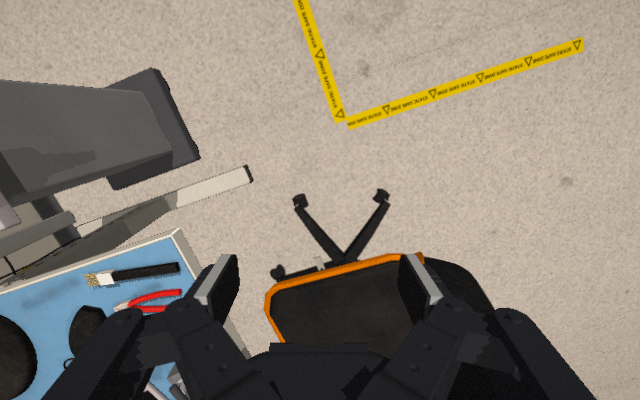

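```bash
python3 - <<'E'
from h import *
np.set_printoptions(precision=4,suppress=True)
f,C=cam("side")
for n,px,z in [("monbase",(420,178),0.01),("button",(358,195),.034),("lamp",(374,234),.03),("hinge",(272,216),.046),("knob",(345,270),.0695),("thick",(394.7,263.6),.0),("jig FL",(390,252),.004),("jig BL",(275,262),.004),("blockR",(405,306),0),("blockL",(332,313),0),("mouse",(435,240),.03),("monfoot left",(345,170),0),("monfoot front",(425,203),0)]: print(n,onz(f,C,px,z))
# monitor right corner: plane? give rays
img=f["pixels"][140:340,240:520]; cv2.imwrite("pics/side_c.png",cv2.resize(img,None,fx=2.8,fy=2.8,interpolation=cv2.INTER_CUBIC)[:,:,::-1])
# monitor bounds by triangulation with scene
g,D=cam("scene")
for n,a,b in [("topleft",(358,0),(418,16)),("botleft",(352,118),(403,150)),("botright",(518,205),(470,222)),("topright",(555,22),(519,45))]:
    print(n,tri([ray(f,C,a),ray(g,D,b)]))
img=g["pixels"][110:290,240:440]; cv2.imwrite("pics/scene_c.png",cv2.resize(img,None,fx=3.3,fy=3.3,interpolation=cv2.INTER_CUBIC)[:,:,::-1])
E
```

```text
monbase [ 0.3499 -0.0358  0.01  ]
button [0.4958 0.072  0.034 ]
lamp [0.4745 0.1938 0.03  ]
hinge [0.6602 0.1634 0.046 ]
knob [0.5349 0.3365 0.0695]
thick [0.4395 0.2405 0.    ]
jig FL [0.4451 0.2131 0.004 ]
jig BL [0.6509 0.2432 0.004 ]
blockR [0.4352 0.345  0.    ]
blockL [0.5534 0.3606 0.    ]
mouse [0.3656 0.2105 0.03  ]
monfoot left [ 0.5134 -0.0832  0.    ]
monfoot front [0.352  0.0478 0.    ]
topleft (array([ 0.485 , -0.1734,  0.3898]), [np.float64(0.030197776011832808), np.float64(0.030197776011832742)])
botleft (array([ 0.4843, -0.3296,  0.0049]), [np.float64(0.010232204163221306), np.float64(0.010232204163221412)])
botright (array([0.2426, 0.238 , 0.1336]), [np.float64(0.005967882983815115), np.float64(0.005967882983815071)])
topright (array([0.2476, 0.2292, 0.4324]), [np.float64(0.00020096545382502319), np.float64(0.00020096545382517115)])
```

View pics/side_c.png

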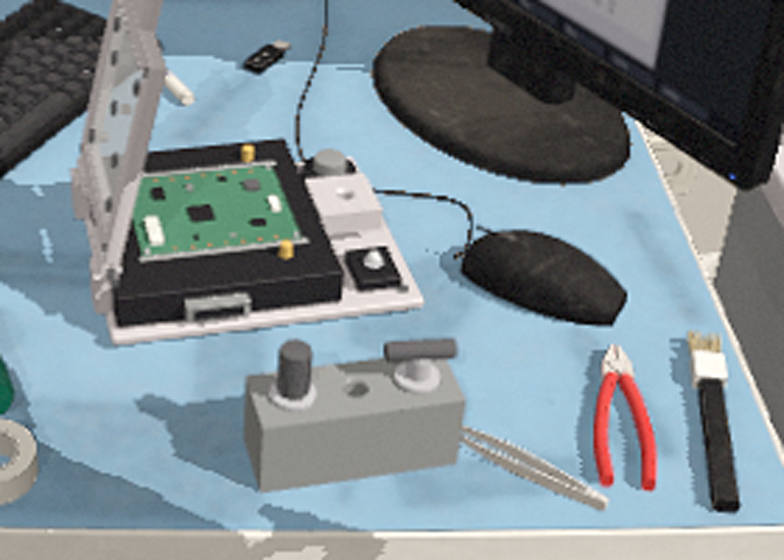

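View pics/scene_c.png

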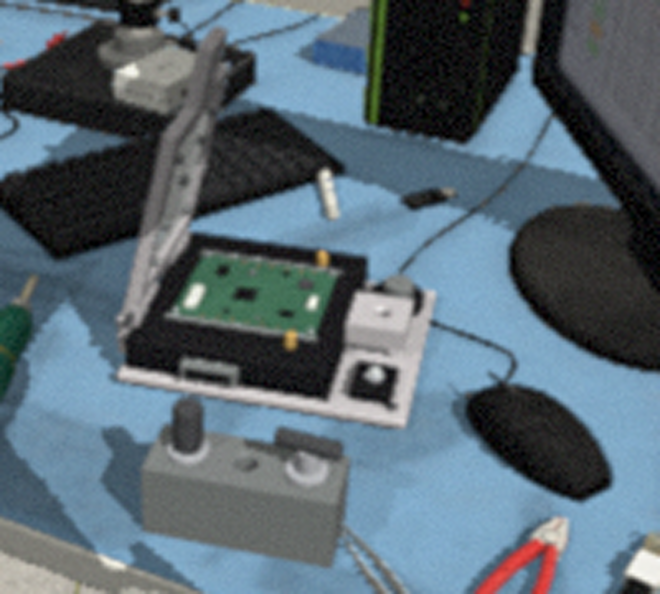

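```bash
cat >> h.py <<'E'
def goal(p,Rm=None):
    """world TCP target, rotation -> row (mm, rad)"""
    T=T_tool(); p=np.array(p)
    d=rel(T,p); 
    w=np.zeros(3) if Rm is None else R.from_matrix(T[:3,:3].T@Rm).as_rotvec()
    print("row shift",np.round(d,1),"turn",np.round(w,4),"deg",round(np.degrees(np.linalg.norm(w)),1),"dist",round(np.linalg.norm(d),1))
def down(jaw_yaw):
    """tool x down, tool y (jaw) at jaw_yaw in world xy"""
    x=np.array([0,0,-1.]);y=np.array([np.cos(jaw_yaw),np.sin(jaw_yaw),0]);return np.c_[x,y,np.cross(x,y)]
E
python3 - <<'E'
from h import *
np.set_printoptions(precision=4,suppress=True)
T=T_tool();print(T)
goal([0.33,0.58,0.40])
E
```

```text
[[ 0.      0.3305  0.9438  0.2231]
 [ 0.      0.9438 -0.3305  0.6371]
 [-1.      0.      0.      0.2313]
 [ 0.      0.      0.      1.    ]]
row shift [-168.7  -18.5  119.8] turn [0. 0. 0.] deg 0.0 dist 207.7
```

Emit:
apply_moves(
  commands=[
    [85,-60,0,0,0,0,0],
    [85,-110,0,30,0,0,0],
    [85,-150,-5,70,0,0,0],
    [85,-170,-20,120,0,0,0],
    [85,-170,-20,120,0,0,0],
    [85,-170,-20,120,0,0,0],
  ],
)

```text
clock: 2.05
tcp_pos: [0.3353, 0.5762, 0.4047]
orientation: [0.274, 1.55, -0.267]
contact_force: [0.1, -0.3, 0.5]
grip_width: 0.0849
```

```bash
python3 - <<'E'
from h import *
np.set_printoptions(precision=4,suppress=True)
o=r.get_obs();print(o["joints"])
J=[[ -1.34206706,0.47780678,0.02233084,1.55642498,-0.01153233,1.10932811,-0.08310747],o["joints"]]
P=[[0.2229,.6368,.2310],o["tcp_pos"]]
A=[];b=[]
for q,p in zip(J,P):
    A.append([np.sin(q[1]),np.sin(q[1]+q[3]),0]);b.append(np.hypot(p[0],p[1]));A.append([np.cos(q[1]),np.cos(q[1]+q[3]),1]);b.append(p[2])
    print(np.arctan2(p[1],p[0])-q[0], np.arctan2(p[1],p[0])+q[0])
print(np.linalg.lstsq(np.array(A),np.array(b),rcond=None))
E
```

```text
[-1.1941  0.3641  0.0799  1.3406 -0.026   1.4328  0.1101]
2.576160588140814 -0.10797353185918612
2.2378661434243483 -0.1504143435485774
(array([ 0.5341,  0.4801, -0.0295]), array([0.]), np.int32(3), array([1.9634, 1.4625, 0.0798]))
```

```bash
python3 - <<'E'
from h import *
goal([0.5,0.24,0.36],down(np.radians(97.5)))
E
```

```text
row shift [  44.3 -260.9  268.5] turn [-0.4756  0.0043 -0.004 ] deg 27.3 dist 377.0
```

Emit:
apply_moves(
  commands=[
    [85,0,-35,35,-0.1,0,0],
    [85,0,-70,70,-0.2,0,0],
    [85,10,-105,105,-0.3,0,0],
    [85,15,-140,140,-0.4,0,0],
    [85,20,-175,175,-0.475,0,0],
    [85,30,-210,210,-0.475,0,0],
    [85,40,-240,245,-0.475,0,0],
    [85,44,-261,268,-0.475,0,0],
    [85,44,-261,268,-0.475,0,0],
    [85,44,-261,268,-0.475,0,0],
  ],
)

```text
clock: 3.05
tcp_pos: [0.496, 0.244, 0.3568]
orientation: [-0.108, 1.569, 0.108]
contact_force: [0.2, 0.7, 0.5]
grip_width: 0.0849
```

```bash
python3 - <<'E'
from h import *
np.set_printoptions(precision=4,suppress=True)
o=r.get_obs();print(o["joints"],o["tcp_pos"],o["contact_force"])
n="wrist"
f,C=cam(n); save(f,n+"1"); print(n,C[:3,3],C[:3,2])
Z={"test_button_top":.034,"lid_hinge":.046,"lid_hole":.215,"base_hole":.04,"slim_knob":.0695,"slim_collar":.05,"slim_tip":.012,"thick_bar":.072}
for l in Z:
    for q in pinpoint(l,n)[:2]:
        px=np.array(q["point"])*[640,400]
        print(" ",l,round(q["confidence"],2),px,onz(f,C,px,Z[l]))
E
```

```text
[-0.7246  0.176   0.1813  1.6933 -0.0337  1.276   1.1724] [0.496  0.244  0.3568] [0.1535 0.704  0.5073]
wrist [0.415  0.233  0.4998] [ 0.3115  0.0431 -0.9493]
  test_button_top 0.69 [220.992 148.8  ] [0.4994 0.0818 0.034 ]
  lid_hinge 0.61 [259.776 241.8  ] [0.6552 0.1599 0.046 ]
  lid_hinge 0.56 [374.784 151.68 ] [0.4682 0.3332 0.046 ]
  lid_hole 0.86 [230.528 282.68 ] [0.6248 0.1561 0.215 ]
  base_hole 0.85 [250.368 145.2  ] [0.4861 0.1313 0.04  ]
  slim_knob 0.47 [374.016 196.92 ] [0.5372 0.3412 0.0695]
  slim_collar 0.6 [372.096 193.92 ] [0.538  0.3418 0.05  ]
  thick_bar 0.52 [374.976 151.68 ] [0.4651 0.3277 0.072 ]
```

View pics/wrist1.png

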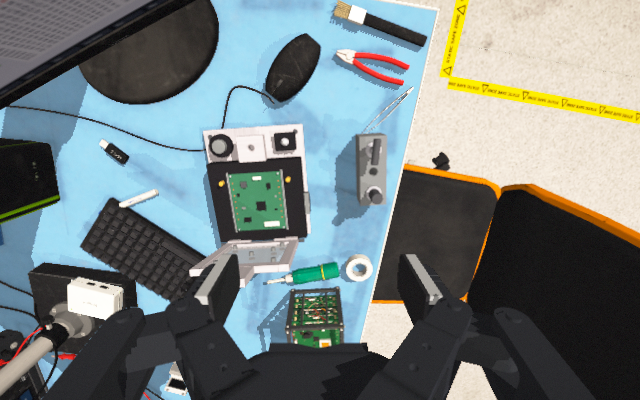

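```bash
python3 - <<'E'
from h import *
goal([0.499,0.081,0.12],down(np.radians(98)));goal([0.499,0.081,0.05],down(np.radians(98)))
E
```

```text
row shift [ 237.3 -162.   -19.8] turn [-0.0005  0.     -0.0001] deg 0.0 dist 288.0
row shift [ 307.3 -162.   -19.8] turn [-0.0005  0.     -0.0001] deg 0.0 dist 348.0
```

Emit:
apply_moves(
  commands=[
    [0,30,-30,-4,0,0,0],
    [0,60,-60,-8,0,0,0],
    [0,90,-90,-12,0,0,0],
    [0,125,-120,-16,0,0,0],
    [0,165,-145,-18,0,0,0],
    [0,205,-162,-20,0,0,0],
    [0,245,-162,-20,0,0,0],
    [0,275,-162,-20,0,0,0],
    [0,287,-162,-20,0,0,0],
    [0,287,-162,-20,0,0,0],
    [0,287,-162,-20,0,0,0],
  ],
)

```text
clock: 4.6
tcp_pos: [0.4999, 0.0808, 0.0714]
orientation: [-0.108, 1.566, 0.109]
contact_force: [-0.4, -0.5, -0.8]
grip_width: -0.0003
```

```bash
python3 - <<'E'
from h import *
np.set_printoptions(precision=4,suppress=True)
o=r.get_obs();print(o["joints"],o["tcp_pos"],o["contact_force"],o["grip_width"])
n="wrist"
f,C=cam(n); save(f,n+"2"); print(n,C[:3,3],C[:3,2])
print("tcp px",proj(f,C,o["tcp_pos"]))
Z={"test_button_top":.034,"base_hole":.04,"lid_hole":.21}
for l in Z:
    for q in pinpoint(l,n)[:2]:
        px=np.array(q["point"])*[640,400]
        print(" ",l,round(q["confidence"],2),px,onz(f,C,px,Z[l]))
g,D=cam("side"); save(g,"side2")
E
```

```text
[-0.4612  0.4334  0.2185  2.0983 -0.1568  0.6232  1.5744] [0.4999 0.0808 0.0714] [-0.4367 -0.531  -0.7592] -0.000257812199904819
wrist [0.4186 0.0697 0.2141] [ 0.3139  0.0436 -0.9485]
tcp px [[317.9397 257.2473]]
  test_button_top 0.8 [313.792 223.8  ] [0.4953 0.0772 0.034 ]
  base_hole 0.7 [392.128 231.8  ] [0.4914 0.1309 0.04  ]
```

View pics/wrist2.png

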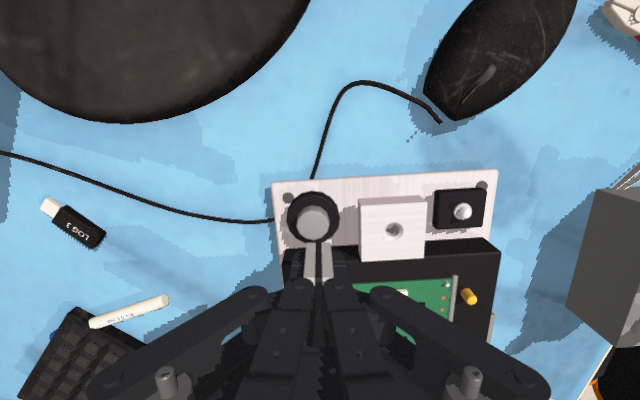

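View pics/side2.png

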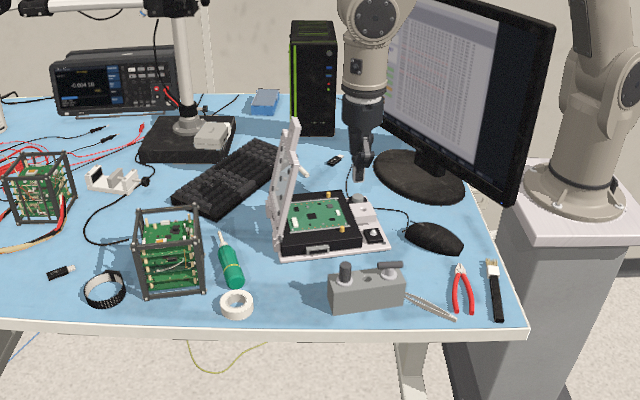

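Emit:
apply_moves(
  commands=[
    [0,20,-3,-5,0,0,0],
    [0,32,-3,-5,0,0,0],
    [0,38,-3,-5,0,0,0],
    [0,42,-3,-5,0,0,0],
    [0,45,-3,-5,0,0,0],
    [0,46,-3,-5,0,0,0],
    [0,46,-3,-5,0,0,0],
  ],
)

```text
clock: 5.55
tcp_pos: [0.4939, 0.0767, 0.0273]
orientation: [-0.107, 1.57, 0.109]
contact_force: [-14.7, -1.6, 43.5]
grip_width: -0.0
```

Emit:
apply_moves(
  commands=[
    [0,-4,0,0,0,0,0],
    [0,-20,0,0,0,0,0],
    [0,-50,0,0,0,0,0],
    [0,-80,0,0,0,0,0],
    [0,-80,0,0,0,0,0],
  ],
)

```text
clock: 6.05
tcp_pos: [0.4975, 0.0775, 0.1081]
orientation: [-0.107, 1.561, 0.11]
contact_force: [0.6, -0.0, -0.3]
grip_width: -0.0002
```

```bash
python3 - <<'E'
from h import *
np.set_printoptions(precision=4,suppress=True)
o=r.get_obs();print(o["joints"],o["tcp_pos"],o["contact_force"],o["grip_width"])
n="wrist"
f,C=cam(n); save(f,n+"3")
Z={"test_button_top":.034,"base_hole":.04}
for l in Z:
    for q in pinpoint(l,n)[:2]:
        px=np.array(q["point"])*[640,400]
        print(" ",l,round(q["confidence"],2),px,onz(f,C,px,Z[l]))
g,D=cam("side"); save(g,"side3")
h,E=cam("scene")
for l in ["lid_hole","lid_hinge","base_hole"]:
  rr=[]
  for n,a,b in [("side",g,D),("scene",h,E)]:
    for q in pinpoint(l,n)[:1]: print(l,n,q); rr.append(ray(a,b,np.array(q["point"])*[640,400]))
  if len(rr)>1: print(tri(rr))
print("hinge proj side",proj(g,D,[.655,.16,.046]),"lidhole",proj(g,D,[.6248,.156,.215]))
cv2.imwrite("pics/side3c.png",cv2.resize(g["pixels"][100:280,220:420],None,fx=3.2,fy=3.2,interpolation=cv2.INTER_CUBIC)[:,:,::-1])
E
```

```text
[-0.4778  0.3647  0.2416  2.0891 -0.1346  0.6942  1.5602] [0.4975 0.0775 0.1081] [ 0.5914 -0.0115 -0.3017] -0.00023043307881521102
  test_button_top 0.88 [317.184 212.8  ] [0.4988 0.0771 0.034 ]
  base_hole 0.77 [384.512 213.8  ] [0.49  0.131 0.04 ]
lid_hole side {'point': [0.4531, 0.332], 'confidence': 0.58}
lid_hole scene {'point': [0.4656, 0.3165], 'confidence': 0.75}
(array([0.6241, 0.1668, 0.2192]), [np.float64(0.0015852650723312605), np.float64(0.0015852650723312542)])
lid_hinge side {'point': [0.4313, 0.543], 'confidence': 0.67}
lid_hinge scene {'point': [0.4447, 0.4848], 'confidence': 0.57}
(array([0.6514, 0.182 , 0.0536]), [np.float64(0.00257389354936267), np.float64(0.002573893549362528)])
base_hole side {'point': [0.568, 0.5227], 'confidence': 0.63}
base_hole scene {'point': [0.5517, 0.51], 'confidence': 0.69}
(array([0.4911, 0.144 , 0.0492]), [np.float64(0.0006490666893185932), np.float64(0.0006490666893185157)])
hinge proj side [[274.9799 214.9616]] lidhole [[289.986  131.1979]]
```

View pics/wrist3.png

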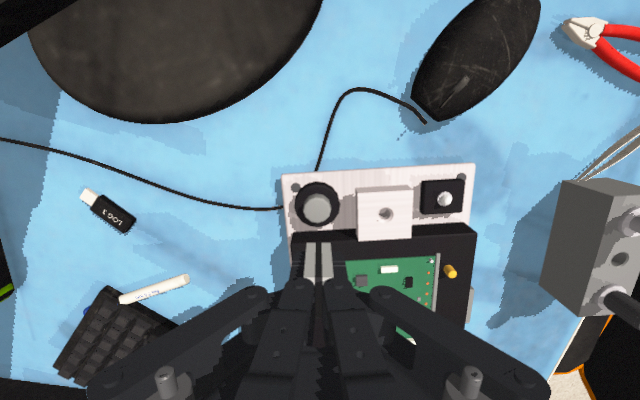

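View pics/side3c.png

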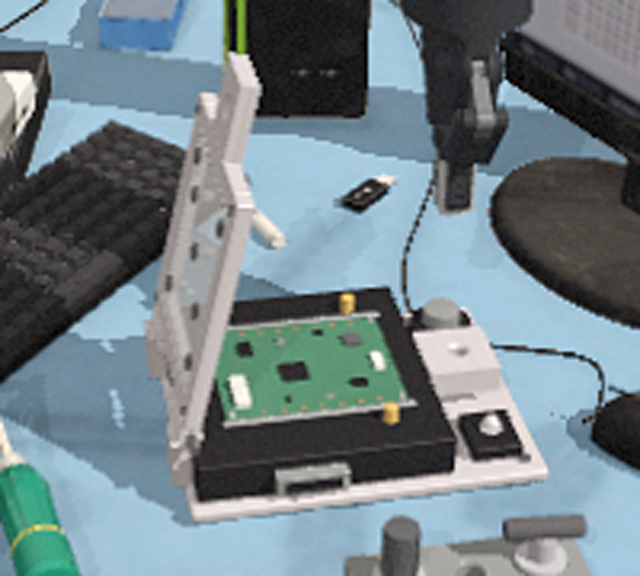

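```bash
python3 - <<'E'
from h import *
f,C=cam("side");g,D=cam("scene")
print("pole base",onz(f,C,(188,125),.06)); print(onz(g,D,(284,125),.06)); print("pole tri",tri([ray(f,C,(181,40)),ray(g,D,(282,60))]))
print("boom", tri([ray(f,C,(205,5)),ray(g,D,(295,18))]))
print("box corner",onz(f,C,(235,150),.03),onz(f,C,(230,130),.05))
goal([.499,.085,.30]);goal([.685,.163,.30],down(np.radians(99.5)));goal([.685,.163,.182],down(np.radians(99.5)))
E
```

```text
pole base [ 0.88895501 -0.18869195  0.06      ]
[ 0.86343542 -0.1850472   0.06      ]
pole tri (array([ 0.89428293, -0.23522592,  0.25567394]), [np.float64(1.241506061979109e-05), np.float64(1.2415060619858651e-05)])
boom (array([ 0.80644795, -0.14701364,  0.37410806]), [np.float64(0.01876125580180569), np.float64(0.018761255801805644)])
box corner [ 0.76714206 -0.11856461  0.03      ] [ 0.78638461 -0.18207314  0.05      ]
row shift [-195.9    7.5    5.8] turn [0. 0. 0.] deg 0.0 dist 196.2
row shift [-196.    59.2  200.7] turn [-0.0277 -0.0004  0.0001] deg 1.6 dist 286.7
row shift [-78.   59.2 200.8] turn [-0.0277 -0.0004  0.0001] deg 1.6 dist 223.4
```

Emit:
apply_moves(
  commands=[
    [0,-45,0,0,0,0,0],
    [0,-90,0,0,0,0,0],
    [0,-135,0,10,0,0,0],
    [0,-180,10,40,0,0,0],
    [0,-200,25,80,-0.028,0,0],
    [0,-205,40,125,-0.028,0,0],
    [0,-205,55,170,-0.028,0,0],
    [0,-200,59,201,-0.028,0,0],
    [0,-190,59,201,-0.028,0,0],
    [0,-170,59,201,-0.028,0,0],
    [0,-130,59,201,-0.028,0,0],
    [0,-100,59,201,-0.028,0,0],
    [0,-85,59,201,-0.028,0,0],
    [0,-85,59,201,-0.028,0,0],
  ],
)

```text
clock: 8.1
tcp_pos: [0.6834, 0.1624, 0.1869]
orientation: [-0.131, 1.572, 0.13]
contact_force: [-0.2, -0.5, -0.5]
grip_width: -0.0005
```

```bash
python3 - <<'E'
from h import *
np.set_printoptions(precision=4,suppress=True)
o=r.get_obs();print(o["joints"],o["tcp_pos"],o["contact_force"],o["grip_width"])
f,C=cam("wrist");save(f,"wrist4")
for q in pinpoint("lid_hole","wrist")[:2]:
        px=np.array(q["point"])*[640,400]; print(q["confidence"],px,onz(f,C,px,.211))
g,D=cam("side")
cv2.imwrite("pics/side4c.png",cv2.resize(g["pixels"][80:260,200:400],None,fx=3.2,fy=3.2,interpolation=cv2.INTER_CUBIC)[:,:,::-1])
E
```

```text
[-0.4942  0.5732  0.2577  1.5333 -0.1589  1.0606  1.5393] [0.6834 0.1624 0.1869] [-0.2327 -0.494  -0.4673] -0.0005187354606439486
0.77 [328.704 163.12 ] [0.6241 0.1573 0.211 ]
```

View pics/wrist4.png

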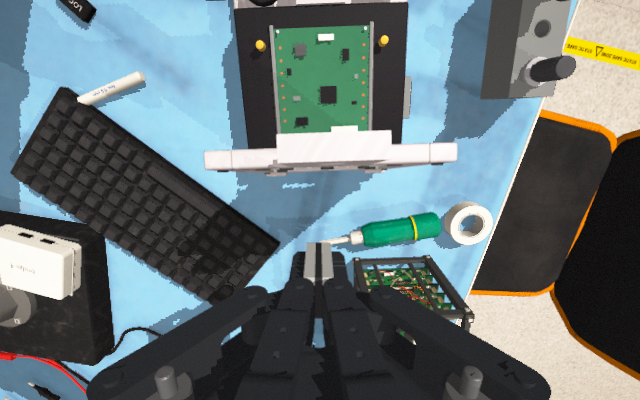

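View pics/side4c.png

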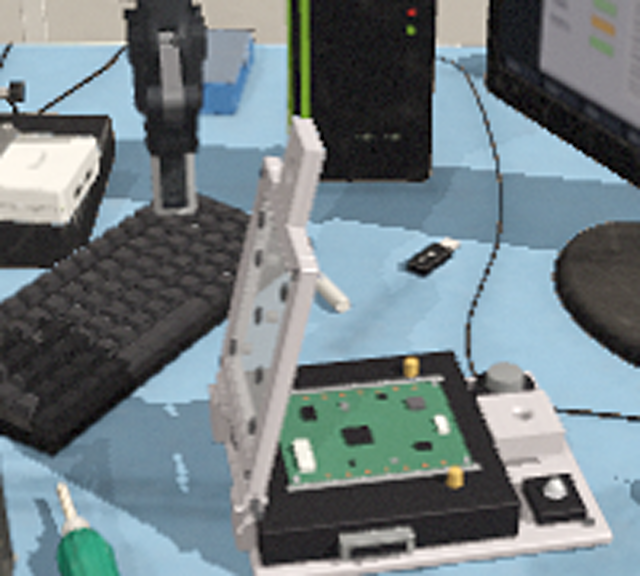

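```bash
python3 - <<'E'
import numpy as np
for th in [1.45,1.35,1.25,1.15,1.05,.95,.85,.75,.65,.55,.45,.35,.25,.18,.12,.08,.05,.03,.015]:
    rho=.152
    xt=-rho*np.cos(th)+.006*np.sin(th)+.011; zt=rho*np.sin(th)+.006*np.cos(th)
    print(th,round(140.9-zt*1000,1),round(xt*1000-27.6,1))
E
```

```text
1.45 -10.7 -29.0
1.35 -8.7 -44.0
1.25 -5.2 -58.8
1.15 -0.3 -73.2
1.05 6.1 -87.0
0.95 13.8 -100.1
0.85 22.7 -112.4
0.75 32.9 -123.7
0.65 44.1 -134.0
0.55 56.3 -143.0
0.45 69.4 -150.9
0.35 83.1 -157.3
0.25 97.5 -162.4
0.18 107.8 -165.1
0.12 116.7 -166.8
0.08 122.8 -167.6
0.05 127.3 -168.1
0.03 130.3 -168.4
0.015 132.6 -168.5
```

Emit:
apply_moves(
  commands=[
    [0,-9,3,-12,0,0,0],
    [0,-11,3,-29,0,0,0],
    [0,-9,3,-44,0,0,0],
    [0,-5,3,-59,0,0,0],
    [0,0,3,-73,0,0,0],
    [0,6,3,-87,0,0,0],
    [0,14,3,-100,0,0,0],
    [0,23,3,-112,0,0,0],
    [0,33,3,-124,0,0,0],
    [0,44,3,-134,0,0,0],
    [0,56,3,-143,0,0,0],
  ],
)

```text
clock: 9.35
tcp_pos: [0.5441, 0.1426, 0.1354]
orientation: [-0.129, 1.563, 0.132]
contact_force: [0.4, 0.2, 0.5]
grip_width: -0.0001
```

```bash
python3 - <<'E'
from h import *
np.set_printoptions(precision=4,suppress=True)
o=r.get_obs();print(o["joints"],o["tcp_pos"],o["contact_force"],o["grip_width"])
g,D=cam("side")
cv2.imwrite("pics/side5c.png",cv2.resize(g["pixels"][80:260,200:400],None,fx=3.2,fy=3.2,interpolation=cv2.INTER_CUBIC)[:,:,::-1])
E
```

```text
[-0.5592  0.4102  0.2431  1.9329 -0.1337  0.8097  1.4936] [0.5441 0.1426 0.1354] [0.3734 0.1911 0.5237] -0.00011834604652581634
```

View pics/side5c.png

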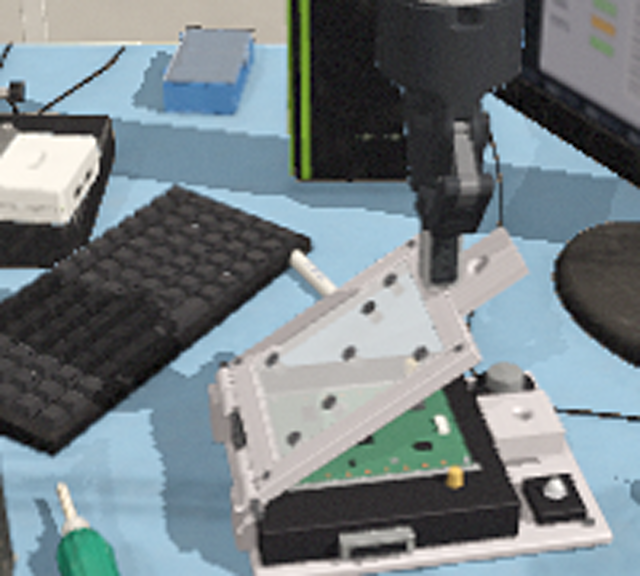

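Emit:
apply_moves(
  commands=[
    [0,13,0,-8,0,0,0],
    [0,27,0,-14,0,0,0],
    [0,41,0,-19,0,0,0],
    [0,52,0,-22,0,0,0],
    [0,61,0,-24,0,0,0],
    [0,67,0,-25,0,0,0],
    [0,71,0,-25,0,0,0],
    [0,74,0,-25,0,0,0],
    [0,74,0,-25,0,0,0],
    [0,74,0,-25,0,0,0],
  ],
)

```text
clock: 10.4
tcp_pos: [0.5195, 0.1381, 0.0595]
orientation: [-0.13, 1.566, 0.131]
contact_force: [-0.2, 0.4, -0.0]
grip_width: 0.0001
```

```bash
python3 - <<'E'
from h import *
np.set_printoptions(precision=4,suppress=True)
o=r.get_obs();print(o["joints"],o["tcp_pos"],o["contact_force"],o["grip_width"])
g,D=cam("side")
cv2.imwrite("pics/side6c.png",cv2.resize(g["pixels"][80:260,200:400],None,fx=3.2,fy=3.2,interpolation=cv2.INTER_CUBIC)[:,:,::-1])
E
```

```text
[-0.5423  0.4933  0.2099  2.0308 -0.1676  0.6329  1.5156] [0.5195 0.1381 0.0595] [-0.2037  0.3581 -0.0011] 0.00012358920563274297
```

View pics/side6c.png

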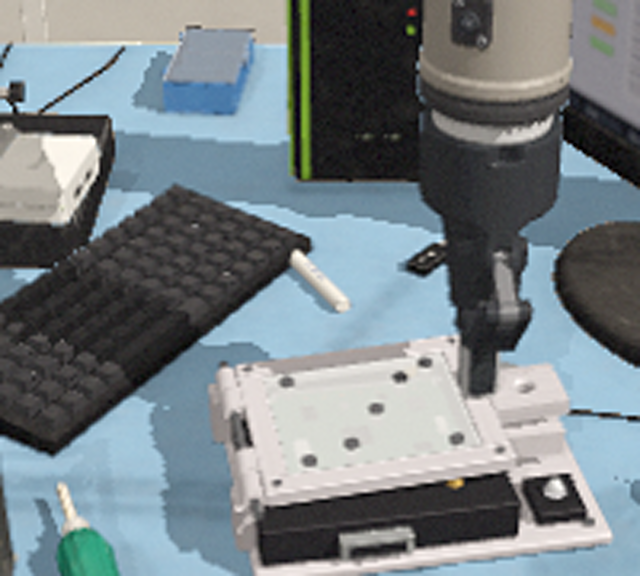

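Emit:
apply_moves(
  commands=[
    [0,2,0,0,0,0,0],
    [0,4,0,0,0,0,0],
    [0,5,0,0,0,0,0],
    [0,5,0,0,0,0,0],
    [0,5,0,0,0,0,0],
  ],
)

```text
clock: 10.95
tcp_pos: [0.5193, 0.1381, 0.0543]
orientation: [-0.13, 1.567, 0.13]
contact_force: [0.2, 0.2, 2.1]
grip_width: -0.0
```

```bash
python3 - <<'E'
from h import *
goal([.537,.341,.18],down(np.radians(100)))
E
```

```text
row shift [-125.6  197.2   51.1] turn [-0.0084  0.0003 -0.    ] deg 0.5 dist 239.3
```

Emit:
apply_moves(
  commands=[
    [0,-30,0,0,0,0,0],
    [30,-75,0,0,0,0,0],
    [60,-110,30,10,0,0,0],
    [85,-126,70,20,-0.008,0,0],
    [85,-126,115,30,-0.008,0,0],
    [85,-126,160,40,-0.008,0,0],
    [85,-126,190,50,-0.008,0,0],
    [85,-126,197,51,-0.008,0,0],
    [85,-126,197,51,-0.008,0,0],
  ],
)

```text
clock: 11.85
tcp_pos: [0.5361, 0.3421, 0.1795]
orientation: [-0.139, 1.567, 0.139]
contact_force: [0.9, -0.1, -0.1]
grip_width: 0.0848
```

```bash
python3 - <<'E'
from h import *
np.set_printoptions(precision=4,suppress=True)
o=r.get_obs();print(o["joints"],o["tcp_pos"],o["contact_force"],o["grip_width"])
f,C=cam("wrist");save(f,"wrist7")
Z={"slim_knob":.0695,"slim_collar":.05,"thick_bar":.072,"lid_hole":.057,"base_hole":.04}
for l in Z:
    for q in pinpoint(l,"wrist")[:2]:
        px=np.array(q["point"])*[640,400]
        print(" ",l,round(q["confidence"],2),px,onz(f,C,px,Z[l]))
print(proj(f,C,[[.537,.341,.085],[.537,.341,.05]]))
g,D=cam("side");h,E=cam("scene")
for l in ["slim_knob"]:
  rr=[]
  for n,a,b in [("side",g,D),("scene",h,E)]:
    for q in pinpoint(l,n)[:1]: print(l,n,q); p=np.array(q["point"])*[640,400];rr.append(ray(a,b,p)); print(onz(a,b,p,.0695))
cv2.imwrite("pics/side7c.png",cv2.resize(g["pixels"][160:340,250:450],None,fx=3.2,fy=3.2,interpolation=cv2.INTER_CUBIC)[:,:,::-1])
E
```

```text
[-0.8206  0.4682  0.2101  1.715  -0.1145  0.9713  1.1798] [0.5361 0.3421 0.1795] [ 0.8762 -0.07   -0.1049] 0.08482413147480024
  slim_knob 0.63 [321.92 196.32] [0.533  0.3453 0.0695]
  slim_collar 0.68 [321.024 193.12 ] [0.5357 0.3451 0.05  ]
  thick_bar 0.67 [315.712 117.32 ] [0.463  0.3271 0.072 ]
  base_hole 0.7 [112.192 108.6  ] [0.4894 0.1299 0.04  ]
  base_hole 0.23 [ 95.872 110.2  ] [0.4936 0.1136 0.04  ]
[[316.6371 204.8657]
 [316.8169 193.6069]]
slim_knob side {'point': [0.5398, 0.6747], 'confidence': 0.75}
[0.5342 0.3362 0.0695]
slim_knob scene {'point': [0.4539, 0.5935], 'confidence': 0.77}
[0.5472 0.3427 0.0695]
```

View pics/wrist7.png

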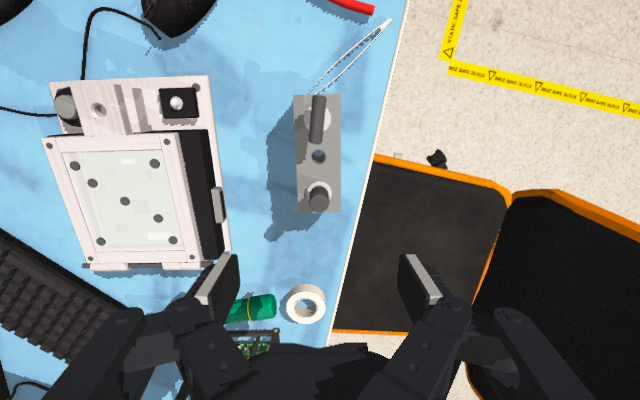

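View pics/side7c.png

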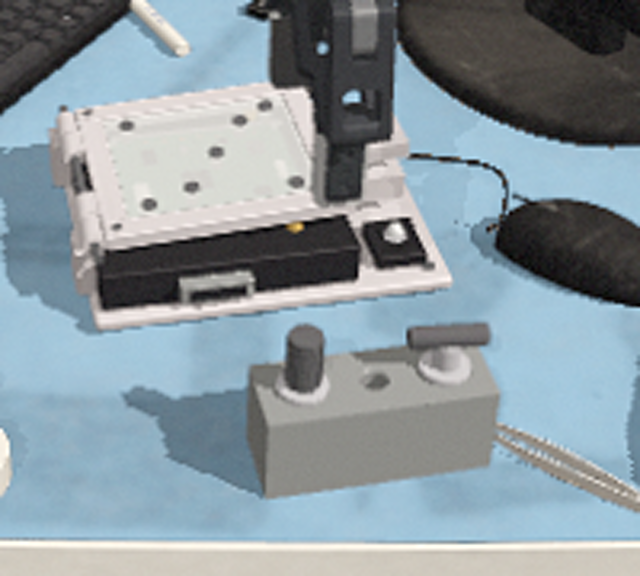

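```bash
python3 - <<'E'
from h import *
goal([.535,.344,.12],down(np.radians(100)))
E
```

```text
row shift [60.4  4.  -1.3] turn [-0.001   0.0001 -0.    ] deg 0.1 dist 60.6
```

Emit:
apply_moves(
  commands=[
    [60,30,2,-1,0,0,0],
    [60,55,2,-1,0,0,0],
    [60,60,2,-1,0,0,0],
    [60,60,2,-1,0,0,0],
  ],
)

```text
clock: 12.75
tcp_pos: [0.5351, 0.3422, 0.1197]
orientation: [-0.138, 1.568, 0.136]
contact_force: [0.3, 0.6, 0.9]
grip_width: 0.0597
```

```bash
python3 - <<'E'
from h import *
np.set_printoptions(precision=4,suppress=True)
o=r.get_obs();print(o["tcp_pos"],o["contact_force"],o["grip_width"])
f,C=cam("wrist");save(f,"wrist8")
Z={"slim_knob":.0695,"slim_collar":.05,"thick_bar":.072}
for l in Z:
    for q in pinpoint(l,"wrist")[:2]:
        px=np.array(q["point"])*[640,400]
        print(" ",l,round(q["confidence"],2),px,onz(f,C,px,Z[l]))
t=np.array(o["tcp_pos"]);print(proj(f,C,[[t[0],t[1],.085],[t[0],t[1],.05]]))
E
```

```text
[0.5351 0.3422 0.1197] [0.3234 0.639  0.8861] 0.0596899311561195
  slim_knob 0.73 [315.2  121.72] [0.4631 0.3277 0.0695]
  slim_knob 0.7 [316.8 222.6] [0.5346 0.3412 0.0695]
  slim_collar 0.83 [318.08 215.2 ] [0.5361 0.3424 0.05  ]
  thick_bar 0.95 [316.928 122.72 ] [0.4634 0.329  0.072 ]
[[317.972  232.0811]
 [318.0306 214.0609]]
```

View pics/wrist8.png

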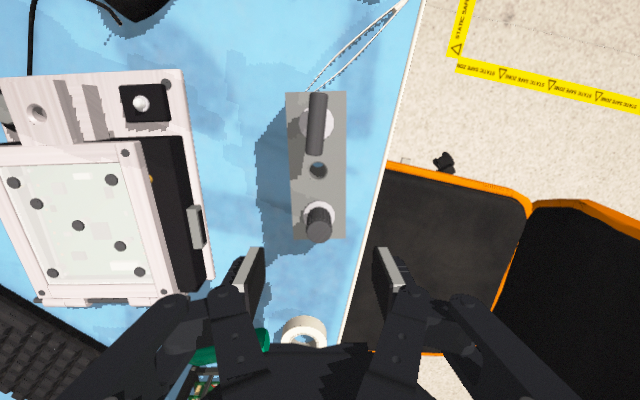

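Emit:
apply_moves(
  commands=[
    [60,30,0,0,0,0,0],
    [60,50,0,0,0,0,0],
    [60,61,0,0,0,0,0],
    [60,63,0,0,0,0,0],
    [40,63,0,0,0,0,0],
    [15,63,0,0,0,0,0],
    [10,63,0,0,0,0,0],
    [10,63,0,0,0,0,0],
    [10,63,0,0,0,0,0],
    [10,63,0,0,0,0,0],
  ],
  force=70,
)

```text
clock: 13.95
tcp_pos: [0.5363, 0.3431, 0.0586]
orientation: [-0.136, 1.565, 0.138]
contact_force: [-0.9, -0.5, 6.4]
grip_width: 0.0161
```

Emit:
apply_moves(
  commands=[
    [10,-10,0,0,0,0,0],
    [10,-40,0,0,0,0,0],
    [10,-80,0,0,0,0,0],
    [10,-100,0,0,0,0,0],
    [10,-100,0,0,0,0,0],
  ],
)

```text
clock: 14.45
tcp_pos: [0.5376, 0.3438, 0.1617]
orientation: [-0.133, 1.561, 0.139]
contact_force: [0.4, -0.1, -0.8]
grip_width: 0.0161
```

```bash
python3 - <<'E'
from h import *
np.set_printoptions(precision=4,suppress=True)
o=r.get_obs();print(o["tcp_pos"],o["contact_force"],o["grip_width"])
f,C=cam("wrist");save(f,"wrist9"); Ci=np.linalg.inv(T_tool())
for l in ["slim_knob","slim_collar","slim_tip","thick_bar","base_hole","lid_hole"]:
    for q in pinpoint(l,"wrist")[:2]:
        px=np.array(q["point"])*[640,400]
        print(" ",l,round(q["confidence"],2),px)
t=np.array(o["tcp_pos"]);print(proj(f,C,[t+[0,0,-.006+.0017],t+[0,0,-.044]]))
g,D=cam("side")
h,E=cam("scene")
rs={}
for l in ["slim_knob","slim_collar","slim_tip"]:
  for n,a,b in [("wrist",f,C),("side",g,D),("scene",h,E)]:
    for q in pinpoint(l,n)[:1]: p=np.array(q["point"])*[640,400];print(l,n,q["confidence"],p);rs.setdefault(l,[]).append(ray(a,b,p))
  if len(rs[l])>1: p,e=tri(rs[l]); print(p,e,"tool mm",rel(T_tool(),p))
cv2.imwrite("pics/side9c.png",cv2.resize(g["pixels"][130:310,250:450],None,fx=3.2,fy=3.2,interpolation=cv2.INTER_CUBIC)[:,:,::-1])
E
```

```text
[0.5376 0.3438 0.1617] [ 0.3585 -0.1426 -0.8134] 0.01610026976718065
  slim_knob 0.92 [317.696 265.8  ]
  slim_collar 0.65 [318.016 251.   ]
  slim_tip 0.6 [317.632 222.   ]
  thick_bar 0.61 [313.216 115.52 ]
  base_hole 0.9 [ 95.808 104.8  ]
  lid_hole 0.95 [ 75.52 107.28]
[[317.8718 253.5207]
 [317.7285 226.2773]]
slim_knob wrist 0.92 [317.696 265.8  ]
slim_knob side 0.61 [348.608 217.2  ]
slim_knob scene 0.66 [293.184 197.6  ]
[0.5365 0.3447 0.1704] [np.float64(0.0015589351639897487), np.float64(0.004462604249231659), np.float64(0.00514780656209255)] tool mm [-13.4638   1.9465   1.4244]
slim_collar wrist 0.65 [318.016 251.   ]
slim_collar side 0.42 [347.584 230.28 ]
slim_collar scene 0.65 [334.72 242.72]
[0.5104 0.3392 0.1252] [np.float64(0.03826128336590554), np.float64(0.029687534457111493), np.float64(0.06518124889612922)] tool mm [ 32.0313   0.9931 -25.3935]
slim_tip wrist 0.6 [317.632 222.   ]
slim_tip side 0.53 [344.832 252.4  ]
slim_tip scene 0.52 [299.2 222.8]
[0.5347 0.3418 0.1094] [np.float64(0.0033894784470228445), np.float64(0.0024980747148600968), np.float64(0.005469856840667629)] tool mm [47.9209 -0.6301 -0.9932]
```

View pics/wrist9.png

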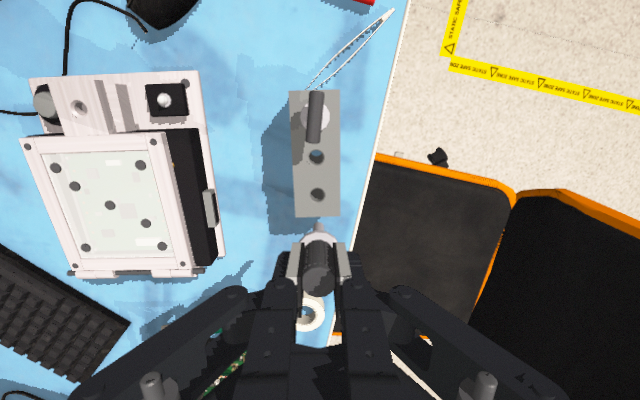

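View pics/side9c.png

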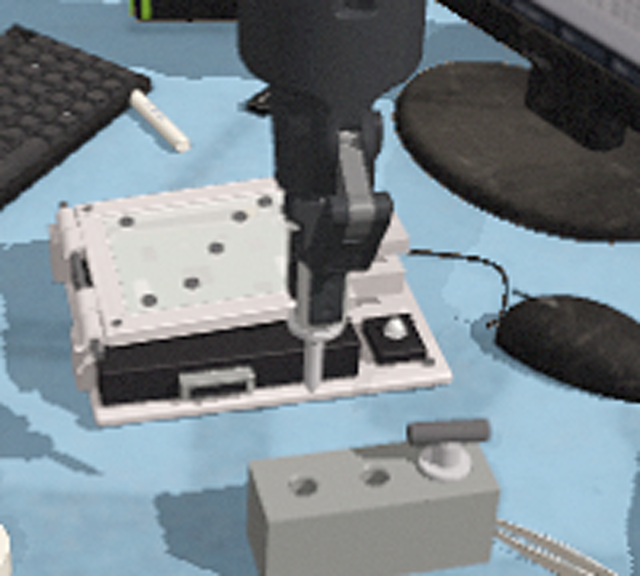

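```bash
python3 - <<'E'
from h import *
np.set_printoptions(precision=4,suppress=True)
f,C=cam("wrist")
cv2.imwrite("pics/w9c.png",cv2.resize(f["pixels"][60:180,20:200],None,fx=4,fy=4,interpolation=cv2.INTER_CUBIC)[:,:,::-1])
for l in ["lid_hole","base_hole"]:
    for q in pinpoint(l,"wrist")[:2]:
        px=np.array(q["point"])*[640,400]; print(l,q["confidence"],px,onz(f,C,px,.057))
print(onz(f,C,(79,107),.057))
goal([.49,.131,.1617],down(np.radians(99.5)))
E
```

```text
lid_hole 0.64 [ 74.688 110.68 ] [0.4907 0.1259 0.057 ]
base_hole 0.88 [ 97.024 112.4  ] [0.489  0.1451 0.057 ]
base_hole 0.54 [317.888 267.8  ] [0.6039 0.3545 0.057 ]
[0.487  0.1299 0.057 ]
row shift [  -4.4 -200.5  -81.5] turn [ 0.0083  0.0001 -0.0001] deg 0.5 dist 216.5
```

View pics/w9c.png

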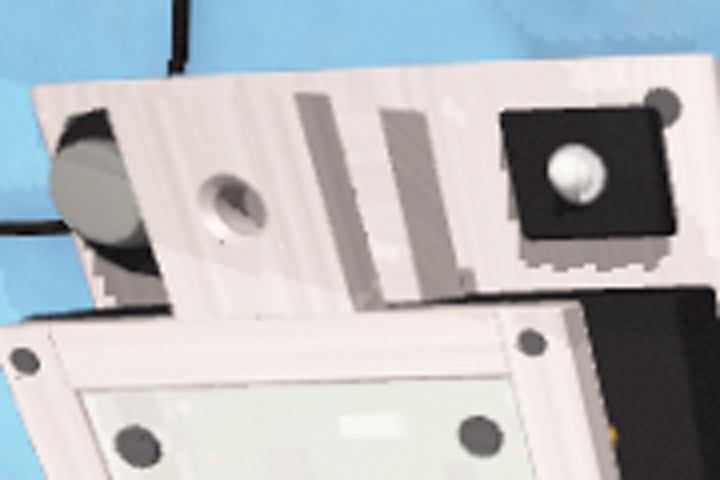

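Emit:
apply_moves(
  commands=[
    [10,0,-40,-15,0,0,0],
    [10,0,-80,-30,0,0,0],
    [10,0,-120,-45,0,0,0],
    [10,0,-155,-60,0,0,0],
    [10,0,-185,-74,0.008,0,0],
    [10,10,-200,-82,0.008,0,0],
    [10,24,-201,-82,0.008,0,0],
    [10,32,-201,-82,0.008,0,0],
    [10,32,-201,-82,0.008,0,0],
    [10,32,-201,-82,0.008,0,0],
  ],
)

```text
clock: 16.5
tcp_pos: [0.4898, 0.1314, 0.1251]
orientation: [-0.132, 1.567, 0.132]
contact_force: [-0.2, 0.2, -0.4]
grip_width: 0.0158
```

```bash
cat > look.py <<'E'
from h import *
import sys
np.set_printoptions(precision=4,suppress=True)
k=sys.argv[1]
o=r.get_obs();print(o["tcp_pos"],o["contact_force"],o["grip_width"]);T=T_tool();print(T[:3,0])
f,C=cam("wrist")
for l,z in [("lid_hole",.057),("base_hole",.04),("slim_tip",o["tcp_pos"][2]-.0466)]:
    for q in pinpoint(l,"wrist")[:2]:
        px=np.array(q["point"])*[640,400]; print(l,q["confidence"],px,onz(f,C,px,z))
t=np.array(o["tcp_pos"]);print("axis px tip",proj(f,C,[t+[0,0,-.0466]]), "predicted hole px",proj(f,C,[[.49,.1305,.057]]))
cv2.imwrite("pics/w%sc.png"%k,cv2.resize(f["pixels"][150:300,220:420],None,fx=3.8,fy=3.8,interpolation=cv2.INTER_CUBIC)[:,:,::-1])
g,D=cam("side");h,E=cam("scene")
a=cv2.resize(g["pixels"][150:250,310:410],None,fx=4,fy=4,interpolation=cv2.INTER_CUBIC);b=cv2.resize(h["pixels"][150:250,310:410],None,fx=4,fy=4,interpolation=cv2.INTER_CUBIC)
cv2.imwrite("pics/s%sc.png"%k,np.hstack([a,b])[:,:,::-1])
E
python3 look.py 10
```

```text
[0.4898 0.1314 0.1251] [-0.2464  0.2345 -0.3627] 0.01575902479913001
[-0.0002  0.0001 -1.    ]
lid_hole 0.64 [316.032 214.68 ] [0.4901 0.1299 0.057 ]
base_hole 0.98 [316.48 207.4 ] [0.4898 0.1301 0.04  ]
slim_tip 0.82 [316.672 222.8  ] [0.488  0.1302 0.0785]
axis px tip [[317.9352 225.2204]] predicted hole px [[316.8001 214.7362]]
```

View pics/w10c.png

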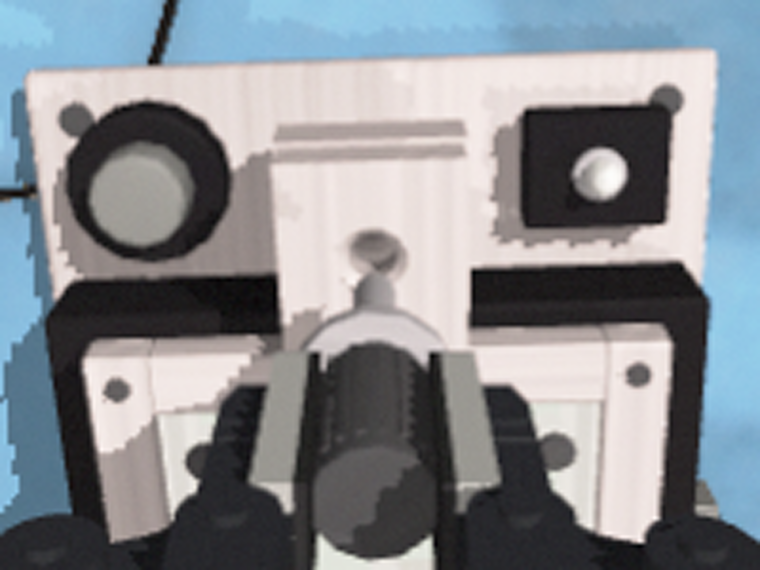

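View pics/s10c.png

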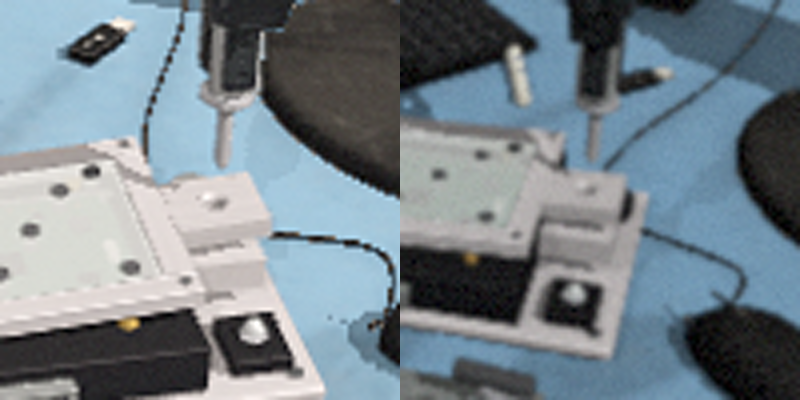

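Emit:
apply_moves(
  commands=[
    [10,8,0,2,0,0,0],
    [10,16,0,2,0,0,0],
    [10,20,0,2,0,0,0],
    [10,23,0,2,0,0,0],
    [10,25,0,2,0,0,0],
    [10,25,0,2,0,0,0],
  ],
)

```text
clock: 17.4
tcp_pos: [0.4914, 0.1306, 0.1]
orientation: [-0.131, 1.567, 0.13]
contact_force: [-0.3, 0.4, -0.8]
grip_width: 0.0156
```

```bash
python3 look.py 11
```

```text
[0.4914 0.1306 0.1   ] [-0.294   0.3659 -0.8357] 0.015622200161324188
[-0.0005 -0.0002 -1.    ]
lid_hole 0.82 [318.912 229.   ] [0.4927 0.1316 0.057 ]
base_hole 0.9 [317.696 220.8  ] [0.4934 0.1308 0.04  ]
slim_tip 0.66 [315.008 221.08 ] [0.4885 0.128  0.0534]
axis px tip [[317.9524 225.2439]] predicted hole px [[318.0628 225.4581]]
```

View pics/w11c.png

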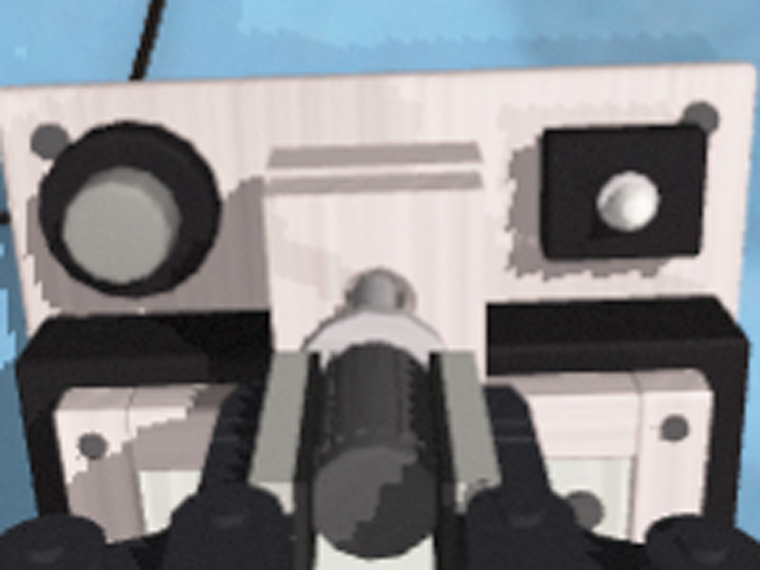

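View pics/s11c.png

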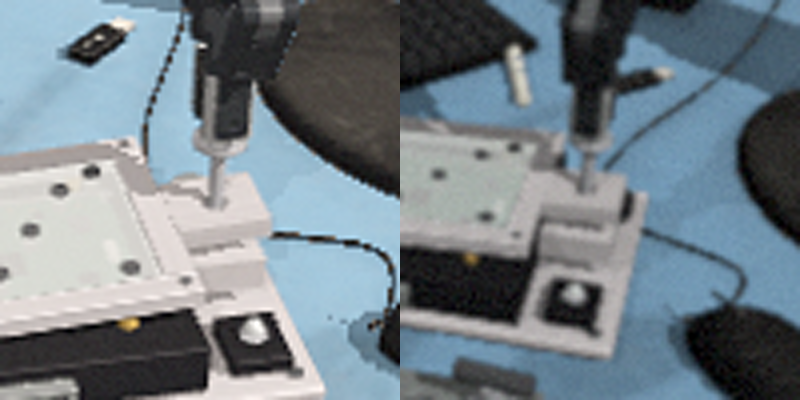

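Emit:
apply_moves(
  commands=[
    [10,5,0,0.5,0,0,0],
    [10,10,0,0.5,0,0,0],
    [10,14,0,0.5,0,0,0],
    [10,17,0,0.5,0,0,0],
    [10,17,0,0.5,0,0,0],
  ],
)

```text
clock: 18.2
tcp_pos: [0.4916, 0.1307, 0.0827]
orientation: [-0.131, 1.568, 0.13]
contact_force: [0.8, -0.4, -0.2]
grip_width: 0.0158
```

Emit:
apply_moves(
  commands=[
    [10,4,0,0,0,0,0],
    [10,8,0,0,0,0,0],
    [10,11,0,0,0,0,0],
    [10,13,0,0,0,0,0],
    [10,13,0,0,0,0,0],
  ],
)

```text
clock: 18.7
tcp_pos: [0.492, 0.1308, 0.07]
orientation: [-0.131, 1.567, 0.13]
contact_force: [-0.0, 0.8, -0.1]
grip_width: 0.0162
```

Emit:
apply_moves(
  commands=[
    [10,2,0,0,0,0,0],
    [10,4,0,0,0,0,0],
    [10,6,0,0,0,0,0],
    [10,8,0,0,0,0,0],
    [10,9,0,0,0,0,0],
    [10,9,0,0,0,0,0],
  ],
)

```text
clock: 19.3
tcp_pos: [0.4918, 0.1308, 0.0611]
orientation: [-0.131, 1.567, 0.13]
contact_force: [-1.8, -0.4, 2.8]
grip_width: 0.0158
```

```bash
python3 look.py 12
```

```text
[0.4918 0.1308 0.0611] [-1.7564 -0.364   2.8283] 0.015790970920345544
[-0.0006 -0.0001 -1.    ]
base_hole 0.67 [318.528 238.6  ] [0.4901 0.1309 0.04  ]
base_hole 0.47 [237.376 231.32 ] [0.4937 0.0785 0.04  ]
axis px tip [[317.9451 225.2432]] predicted hole px [[317.9528 251.016 ]]
```

View pics/s12c.png

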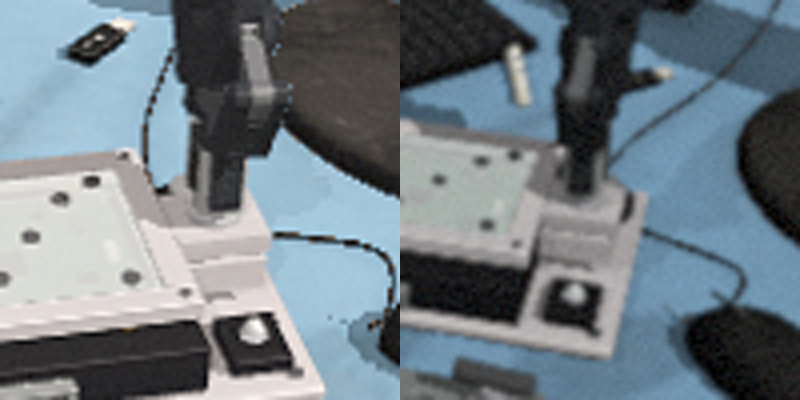

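View pics/w12c.png

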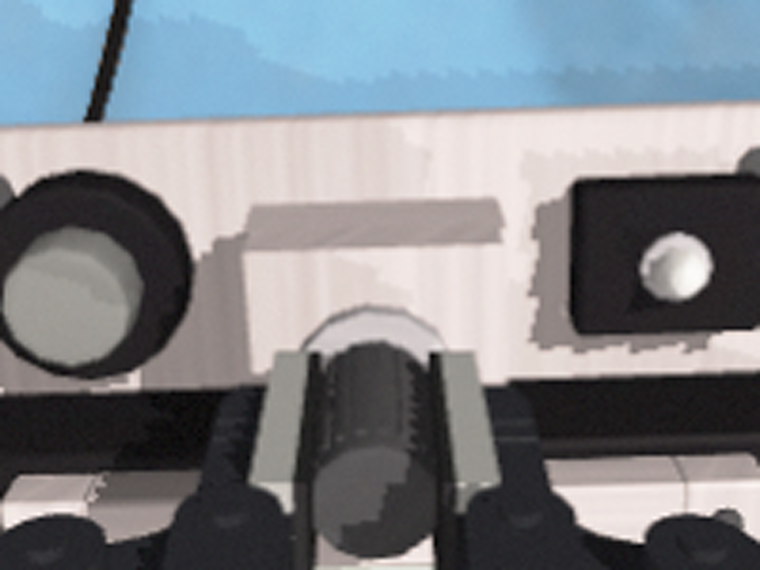

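Emit:
apply_moves(
  commands=[
    [10,0.5,0,-0.3,0,0,0],
    [10,1,0,-0.5,0,0,0],
    [10,1.5,0,-0.5,0,0,0],
    [10,1.5,0,-0.5,0,0,0],
  ],
  force=110,
)

```text
clock: 20.0
tcp_pos: [0.492, 0.1309, 0.0605]
orientation: [-0.13, 1.566, 0.131]
contact_force: [-3.1, -1.1, 10.8]
grip_width: 0.0152
```

Emit:
apply_moves(
  commands=[
    [10,0.5,0,-0.4,0,0,0],
    [10,1,0,-0.8,0,0,0],
    [10,1,0,-0.8,0,0,0],
    [10,1,0,-0.8,0,0,0],
  ],
)

```text
clock: 20.4
tcp_pos: [0.4921, 0.1308, 0.0603]
orientation: [-0.129, 1.564, 0.131]
contact_force: [-3.9, -1.5, 18.3]
grip_width: 0.0149
```

```bash
python3 look.py 13; python3 - <<'E'
from h import *
g,D=cam("side")
cv2.imwrite("pics/side13c.png",cv2.resize(g["pixels"][160:280,240:420],None,fx=4,fy=4,interpolation=cv2.INTER_CUBIC)[:,:,::-1])
E
```

```text
[0.4921 0.1308 0.0603] [-3.854  -1.5056 18.2624] 0.014863769913600467
[ 0.0024  0.0011 -1.    ]
base_hole 0.66 [320.192 240.8  ] [0.4915 0.1322 0.04  ]
axis px tip [[317.8987 225.0595]] predicted hole px [[317.9051 251.1992]]
```

View pics/side13c.png

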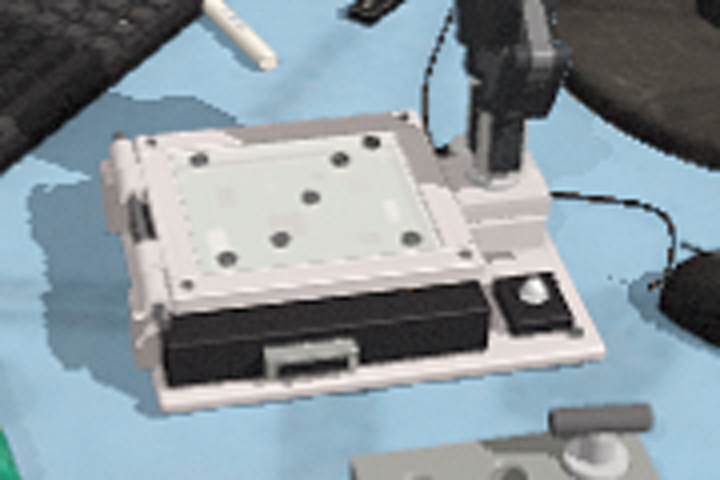

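View pics/w13c.png

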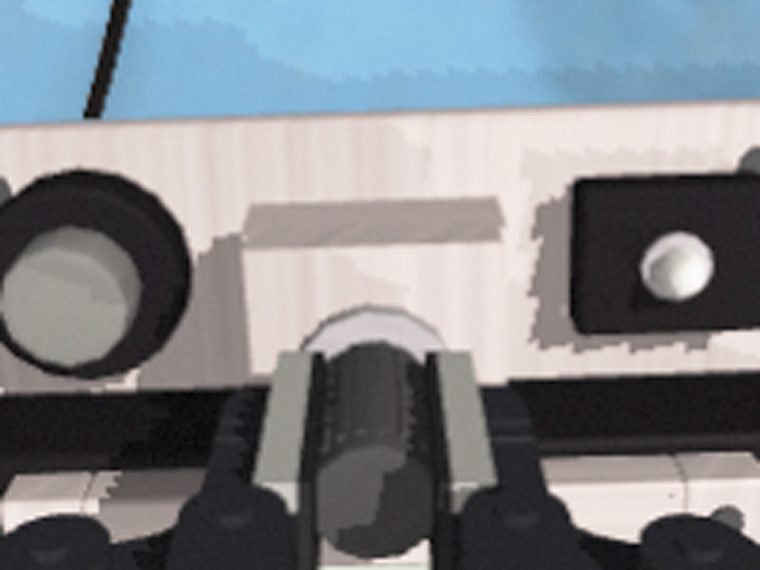

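Emit:
apply_moves(
  commands=[
    [10,0,0,0,0,0,0],
    [10,0,0,0,0,0,0],
    [10,0,0,0,0,0,0],
    [10,0,0,0,0,0,0],
    [10,0,0,0,0,0,0],
  ],
)

```text
clock: 21.25
tcp_pos: [0.4921, 0.1309, 0.0604]
orientation: [-0.129, 1.564, 0.131]
contact_force: [-4.6, -1.1, 18.4]
grip_width: 0.015
```

```bash
python3 - <<'E'
from h import *
o=r.get_obs();print(o["tcp_pos"],o["contact_force"],o["grip_width"],o["clock"])
if o["contact_force"][2]>8: print(r.hand_in())
E
```

```text
[0.49207115 0.13086848 0.06035005] [-4.60591575 -1.13057668 18.37051044] 0.014990854864530116 21.25
the job is handed in; nothing more can be done
None
```

I ran the whole sequence and handed in at 21.25 s of the 64 s, with the gripper still pressing the jig shut and nothing let go. No verdict was reported, so whether it passed rests on the checks below.

- **Button:** I pressed it to the stop, with the fingertips at 27.3 mm above the bench against the 28 mm expected. I then saw it back up in the picture. That press peaked at about 43 N on the fingertips, more than intended; the 40 N limit covers the arm and gripper body.
- **Lid:** I swung it down from behind onto the sprung contacts and held it there.
- **Pins:** The slim pin came out of the block and went through both ears until its collar sat on the lid. The thick pin was still standing in the block in the last side picture.
- **Lid shut:** Over the last 1.5 mm of commanded push the force rose from 2.8 N to 18.4 N, while the gripper moved only 0.8 mm down, so it is against a hard stop. The collar works out at about 51.7 mm above the bench, against 52 mm for a fully shut lid. I inferred the lid angle from this and did not measure it directly.
- **Not clean:** A sideways force of about 4.6 N remained, so the pin leans lightly on the hole wall. The grip opening read 15 to 16 mm on an 18 mm knob, but the pictures show no slipping. The networks' hole positions scattered by 2 to 3 mm in the last pictures, while the pin went into both holes without resistance.

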